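# Present the starter solenoid to the code reader

### The arm

A 6-joint arm with a two-finger parallel gripper is mounted at the origin on the work surface. World frame = base frame: x ahead of the robot, y to its left, z up, the work surface at z = 0. Lengths are in m, angles in degrees, forces in N, time in s.
With the tool pointing down it reaches from about 0.25 to 0.725 m from the base axis. Payload 9.7 kg.
Tool frame: the origin (TCP) lies at the very end of the fingers, on their centre line; the grasp point (between the pads) lies 19 mm behind it; z points along the fingers, y is the direction in which the jaws open and shut (so a half turn about z gives the same grasp; the last joint's range is limited). The gripper opens to 85 mm and grips with 20 to 120 N. Pads are 22 mm wide; open, the fingers measure 114 mm over their backs; the gripper's body (76 mm by 85 mm) begins 54 mm behind the grasp point. The pads swing forward as they close: fully open they stand 13 mm farther back than shut.
Start: joints at [71.963, 4.979, 10.078, 95.1, 0, 90], TCP at [0.17, 0.523, 0.231] pointing down, gripper open.
Joint ranges: [-179.16, 179.16], [-48.56, 103.87], [-65.8, 70.77], [-126.05, 130.52], [-82.76, 87.17], [-180, 180]. Speed limits (degrees/s): [127.2, 127.2, 147.25, 180, 180, 180].

### API

Orientations are given as [roll, pitch, yaw] about the fixed x, y, z axes, in that order (R = Rz(yaw) Ry(pitch) Rx(roll)).
In Python, from workcell import bot gives the robot as it stands.
- The arm moves only by the shell command python3 -m pendant 'ROWS' [FORCE]. ROWS is JSON, a list that holds one entry, the list of rows, each a list of 7 numbers: the shift along the tool's x, y, z in cm, then the turn, a rotation vector about the tool's x, y, z in rad, then the opening in per cent of the stroke, from 0 (shut) to 100 (fully open). In form: [[[dx, dy, dz, ax, ay, az, gripper], ...]]. A call has 1 to 5 rows; each row shifts and turns the pose as measured when the row begins, along the tool's axes as they then stand; what a row does not reach is not made up. A row lasts 1/12 s, in which the tool goes at most 41.7 mm and 7.16 degrees, less where a joint would pass 70% of its speed; a pose out of reach is approached as far as the arm can. A call with a gripper value outside its range is refused whole. The fingers move at their own pace and stop on an object; FORCE is the grip in N (left out, the last holds). Time passes only in rows, so rows that do not move let the fingers close. It gives the time, the measured TCP pose, the force and the opening at its end, in the units of the state.
- bot.get_obs(): the state, without advancing time (a new reading comes with each control period).
- bot.camera(name): name is "scene" or "top" or "wrist"; returns the picture (384x512x3 uint8, red, green, blue); there is no depth.
- bot.get_calibration(name): a dict with "intrinsics" (3x3 intrinsics, pixels), "D" ([k1, k2, p1, p2, k3] as OpenCV has them; the pictures are not rectified), "pose" (4x4, takes a point from camera to world coordinates); the wrist camera has in their place "T_tool_cam" (4x4, takes a point from camera to tool coordinates, whose origin is the TCP and whose axes are the flange's). Camera axes: x right, y down, z forward; pixel columns grow to the right and rows downward; lengths in m; the calibration is good to about 2 mm. A picture is of the moment at which its call begins: read the wrist's pose just before it. get_calibration takes no time and is no camera call.
- bot.job_done(): hands the job in, once; it reports no verdict.
Trained networks look in the newest picture that a camera, given by its name, has taken for a name from the list of things; names that differ only in an ending like _2 or _b are one class to them, and where a whole thing is asked for, a point or a joint stands for the part that bears it (a point fixed in the world has none). Each returns a list of dicts, best first, with "confidence" (0 to 1); they miss things now and then, are a little off and sometimes report something else, mostly with a low value. They report only what shows in the picture. A call takes as long as a camera call.
- bot.masks_of(camera, thing): "pixels" (384x512 bool, what is visible of it) and "extent" ([left, top, right, bottom] in pixels, round what is visible of it).
- bot.mark_of(camera, thing): "uv" ([column, row] in pixels: a listed point, or the origin of a listed thing).
The state is a dict: "time": time; "q": joint angles; "qd": joint speeds; "joint_efforts": joint torques, N m; "ee_pos": TCP position; "tcp_rot": TCP orientation; "wrist_force": force on the tool from outside, world axes, zero at the start; "torque": the same for the moment, N m; "opening": finger opening in m.
Only numpy, scipy, OpenCV 4.12 (cv2) and the standard library are available. Lean on these libraries where they do the work, as an engineer would, in place of code of your own. Each camera call takes 0.05 s, during which the arm holds its last target. There are 200 camera calls.

### The job

Take the taller of the two starter solenoids out of the grey parts tray and present it to the code reader: hold it in the air, upright, with its data label squarely facing the reader's window, centred on the window at the window's height and about 8 cm away from it, and no finger on the label. Finish while still holding it there, steady, with nothing else touching it, and leave the other parts where they are.

Things in the scene. Friction and masses are not known exactly. Their poses are not given: they have to be found in the camera images.
- solenoid: Taller starter solenoid, loose, about 0.4 kg, upright in a tray pocket, any way round. Steel can 48 mm across, 66 high; black cap 44 across, 18 high; on it two copper studs 14 high, 12 mm either side along y, and a grey plug socket 13 x 16 x 11 near the rim on the label's side (seen from above it shows where the label faces). Origin: centre of underside; z up, x out through the label's middle.
- solenoid_label: White paper data label with a square black code, fixed on the tall solenoid's can: 40 degrees either side of the solenoid's x, from 10 to 36 mm above its underside. The bare steel above it (36 to 66 mm) can be gripped all round. This frame coincides with the solenoid's.
- solenoid_code (a point): Centre of the code on the label's face: 25 mm from the tall solenoid's axis along its x, 23 mm above its underside. Axes as the solenoid's.
- reader: Fixed code reader; place and heading vary. Grey housing 64 mm deep, 54 wide, 46 high on an aluminium post (20 mm square, behind the housing, top 199 mm above the base's underside) on a steel base plate 110 x 90 x 10. Origin: on the plate's underside, below the housing. It looks level along its own -x, roughly towards the robot; y sideways, z up.
- reader_window (a point): Centre of the reader's window (dark face with a round lens between two columns of white lamps) on the housing's -x face: 31 mm from the reader's origin along -x, 146 mm above its underside, 150 mm above the bench top. Axes as the reader's.
- tray: Grey plastic parts tray, fixed; place and heading vary. 124 x 398 mm with small hand-holds at the ends, lip 22 mm high. Three round pockets, 55 mm across and 10 mm deep, along its y at -120, 0 and 120 mm; pocket floors 6 mm, upper face 16 mm above its underside. Origin: centre of its underside.
- mat: Black ribbed rubber mat, 4 mm thick, fixed on the blue bench, 680 x 1200 mm; tray, reader and the other parts stand on it. Origin at its centre on the bench top.
- short_solenoid: The shorter starter solenoid, loose, in another pocket of the tray, not wanted: can 44 mm in diameter and 42 mm high, 67 mm high in all with cap and studs, also with a label. Origin: centre of its underside.
- pinion: Starter drive (clutch drum 47 mm in diameter with a small toothed pinion on top), loose, in the remaining pocket, 52 mm high. Origin: centre of its underside. Leave it.
- armature: Starter armature lying level on the V-blocks, loose: shaft 12 mm in diameter, 200 mm long, core 52 mm in diameter. Origin: middle of the shaft; x along the shaft. Leave it.
- vblocks: Pair of steel V-blocks on a plate 190 x 70 mm, fixed at the left of the mat, carrying the armature 46 mm above its underside. Origin: centre of its underside.
- end_shield: Round aluminium alternator end shield lying at the right of the mat, loose, about 142 mm across its lugs, 42 mm high. Origin: centre of its underside. Leave it.

How it is judged:
By the outcome, as a careful person would: the job done as asked, in the order asked, and still so for the second after the job is handed in, while the arm keeps its last pose, push and grip.
It also fails if it takes over 38 s, if anything falls off the work surface, if the arm or the gripper's body presses on something with over 40 N, if the wrist force passes 120 N, or if a joint passes its speed limit or range.

## Working session

There is one attempt and no reset: what is moved stays moved. The work goes in short steps, Python scripts to look and compute and a shell command to move; the robot and the scene stay as the last step left them, time stands still between calls to the robot, and variables do not carry over. Pictures are saved under pics/ and viewed, about 8 in all and at most 12, crops included, and the job is handed in when it is done.

```bash
mkdir -p pics; cat > h.py <<'E'
import numpy as np, cv2
from workcell import bot
from scipy.spatial.transform import Rotation as R
def T_tool():
    o=bot.get_obs(); T=np.eye(4); T[:3,:3]=R.from_euler('xyz',o['tcp_rot'],degrees=True).as_matrix(); T[:3,3]=o['ee_pos']; return T
def pose(c,T=None):
    k=bot.get_calibration(c)
    return np.array(k['intrinsics']),np.array(k['D']),(np.array(k['pose']) if 'pose' in k else (T_tool() if T is None else T)@np.array(k['T_tool_cam']))
def onz(c,uv,z,T=None):
    K,D,P=pose(c,T); p=cv2.undistortPoints(np.array([[uv]],float),K,D)[0,0]
    d=P[:3,:3]@np.r_[p,1]; return P[:3,3]+d*(z-P[2,3])/d[2]
def proj(c,X,T=None):
    K,D,P=pose(c,T); Q=np.linalg.inv(P); return cv2.projectPoints(np.atleast_2d(X).astype(float),cv2.Rodrigues(Q[:3,:3])[0],Q[:3,3],K,D)[0][:,0]
def save(n,im): cv2.imwrite('pics/'+n+'.png',cv2.cvtColor(im,cv2.COLOR_RGB2BGR))
E
python3 - <<'E'
from h import *
ims={c:bot.camera(c) for c in('scene','top')}
save('a',np.hstack([cv2.resize(ims[c],(400,300)) for c in ims])); save('top',cv2.resize(ims['top'],(800,600)))
for c in ims:
    print(c,np.round(pose(c)[2],3).tolist())
    for t,z in [('solenoid',.01),('short_solenoid',.01),('pinion',.01),('tray',.004),('reader',.004),('reader_window',.15),('solenoid_code',.033)]:
        for m in bot.mark_of(c,t)[:2]: print(c,t,np.round(m['uv'],1),round(m['confidence'],2),onz(c,m['uv'],z).round(3))
print(bot.get_obs())
E
```

```text
scene [[-0.282, 0.732, -0.619, 1.594], [0.959, 0.22, -0.177, 0.262], [0.006, -0.644, -0.765, 1.321], [0.0, 0.0, 0.0, 1.0]]
top [[0.041, -0.972, 0.23, 0.354], [-0.999, -0.041, 0.005, -0.014], [0.005, -0.23, -0.973, 1.263], [0.0, 0.0, 0.0, 1.0]]
top solenoid [191.3 216.9] 0.62 [0.549 0.205 0.01 ]
top solenoid [236.8 150.9] 0.27 [0.765 0.078 0.01 ]
top short_solenoid [419.7 216.2] 0.68 [ 0.579 -0.498  0.01 ]
top short_solenoid [229.8 227.6] 0.55 [0.521 0.086 0.01 ]
top pinion [268.7 240.1] 0.71 [ 0.488 -0.033  0.01 ]
top tray [225.4 227. ] 0.56 [0.523 0.099 0.004]
top tray [269.6 243.5] 0.45 [ 0.479 -0.037  0.004]
top reader [233.3 148.4] 0.66 [0.775 0.09  0.004]
top reader [265.5 243.7] 0.3 [ 0.478 -0.024  0.004]
top reader_window [230.8 143.2] 0.8 [0.741 0.086 0.15 ]
top reader_window [192.6 218.1] 0.37 [0.524 0.176 0.15 ]
top solenoid_code [183.4 213.4] 0.84 [0.555 0.225 0.033]
{'time': 0.8, 'q': array([ 7.19633664e+01,  4.97862837e+00,  1.00782532e+01,  9.50988335e+01,
       -6.64467214e-04,  9.00006210e+01]), 'qd': array([ 0.0008835 ,  0.02220955,  0.06928466,  0.05080789,  0.04502627,
       -0.07670569]), 'joint_efforts': array([-4.78573798e-03, -5.20053220e+01,  4.64837801e+01,  1.37393767e-03,
       -1.25583788e-04, -1.00651195e-05]), 'ee_pos': array([0.17029737, 0.52297272, 0.2312871 ]), 'tcp_rot': array([1.79999209e+02, 6.64458637e-04, 1.61962745e+02]), 'wrist_force': array([ 0.51561206,  0.18594427, -1.01974943]), 'torque': array([-0.01450397,  0.00624124,  0.00361737]), 'opening': 0.08526234526123198}
```

View pics/top.png

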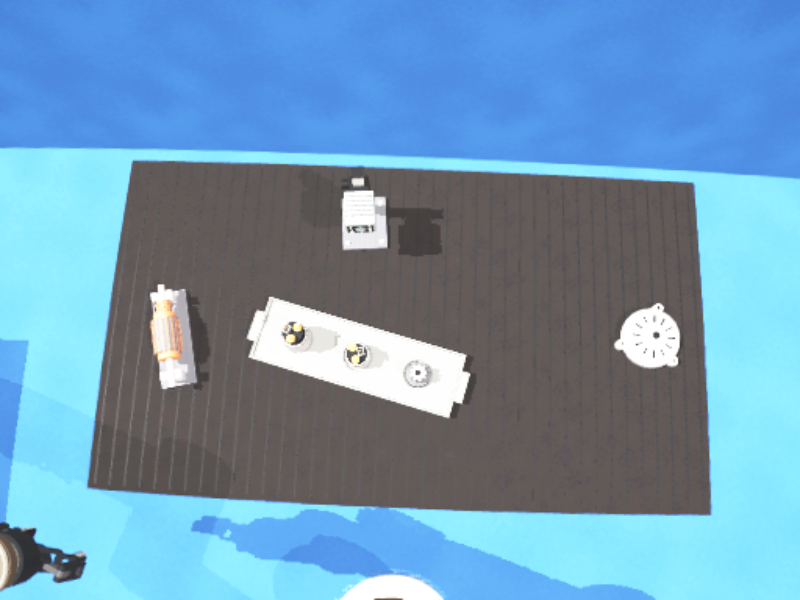

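View pics/a.png

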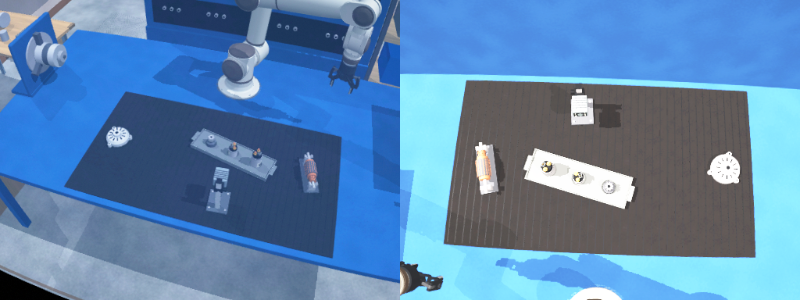

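The top view shows the tray centre-left. The tall solenoid is in the left pocket at about (293,333), the short one at (357,354) and the pinion at (417,373). The reader is at (362,220), facing the robot. The scene view is small but agrees with this.

```bash
python3 - <<'E'
from h import *
print(np.round(bot.get_calibration('wrist')['T_tool_cam'],3).tolist())
E
python3 -m pendant '[[[-4,-1.6,-0.5,0,0,0,100],[-4,-1.6,-0.5,0,0,0,100],[-4,-1.6,-0.5,0,0,0,100],[-4,-1.6,-0.5,0,0,0,100],[-4,-1.6,-0.5,0,0,0,100]]]'
python3 -m pendant '[[[-4,-1.6,-0.5,0,0,0,100],[-4,-1.6,-0.5,0,0,0,100],[-4,-1.6,-0.5,0,0,0,100],[-3,-1.6,-0.5,0,0,0,100],[0,0,0,0,0,0,100]]]'
```

```text
[[0.001, -0.948, -0.319, 0.083], [1.0, 0.001, 0.0, -0.0], [0.0, -0.319, 0.948, -0.143], [0.0, 0.0, 0.0, 1.0]]
time: 1.22
ee_pos: [0.3289, 0.3905, 0.2536]
tcp_rot: [-179.9, -0.1, 162.7]
wrist_force: [1.2, 0.4, 0.5]
opening: 0.0854
time: 1.63
ee_pos: [0.4539, 0.2814, 0.2742]
tcp_rot: [-180.0, 0.1, 162.5]
wrist_force: [-0.6, 1.4, -0.2]
opening: 0.0857
```

```bash
python3 - <<'E'
from h import *
im=bot.camera('wrist'); save('w1',im)
for t,z in [('solenoid',.01),('solenoid_code',.033),('short_solenoid',.01),('tray',.004),('reader_window',.15),('reader',.004)]:
    for m in bot.mark_of('wrist',t)[:2]: print(t,np.round(m['uv'],1),round(m['confidence'],2),onz('wrist',m['uv'],z).round(4))
E
```

```text
solenoid [225.5 225.1] 0.79 [0.5417 0.2079 0.01  ]
solenoid_code [242.8 235.5] 0.92 [0.5542 0.233  0.033 ]
short_solenoid [150.  229.9] 0.81 [0.5142 0.0967 0.01  ]
short_solenoid [116.5 274. ] 0.73 [0.571  0.0114 0.01  ]
tray [152.6 231.1] 0.7 [0.5193 0.097  0.004 ]
reader [384.3 173.6] 0.65 [0.5331 0.4556 0.004 ]
reader [207.1 345. ] 0.57 [0.7589 0.0987 0.004 ]
```

View pics/w1.png

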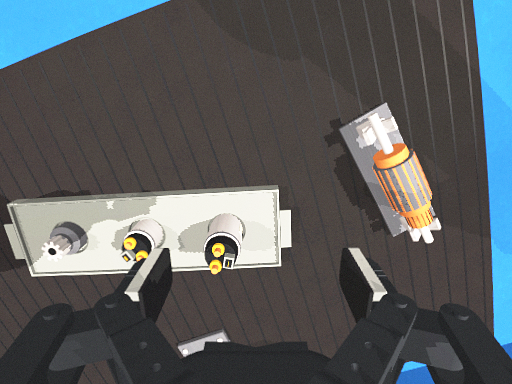

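The wrist view shows the tall solenoid at about (225,240), with stud tops near (218,249) and (215,266) and the socket at (230,262). The right-hand finger clears the armature.

```bash
python3 - <<'E'
from h import *
a=onz('wrist',(218,248.5),.108);b=onz('wrist',(215,265.5),.108);s=onz('wrist',(230,261.5),.105)
m=(a+b)/2; print(a,b,s,m); d=a-b; print('y dir',np.degrees(np.arctan2(d[1],d[0])),np.linalg.norm(d[:2]))
print('socket dir',np.degrees(np.arctan2(*(s-m)[[1,0]])))
# reader: detail from top
im=bot.camera('top'); K=cv2.resize(im[90:170,200:270],(700,800)[::1],interpolation=cv2.INTER_CUBIC)[:600]
save('rd',K)
for t,z in [('reader_window',.15)]:
  for q in bot.mark_of('top',t)[:1]: print(q['uv'],onz('top',q['uv'],z))
bot.camera('scene')
for t,z in [('reader_window',.15),('reader',.004),('solenoid',.01)]:
  for q in bot.mark_of('scene',t)[:1]: print(t,q['uv'],q['confidence'],onz('scene',q['uv'],z))
E
```

```text
[0.5253897  0.21601285 0.108     ] [0.54623982 0.20476928 0.108     ] [0.54795127 0.22303279 0.105     ] [0.53581476 0.21039107 0.108     ]
y dir 151.6639276090994 0.023688510627420434
socket dir 46.16807916416355
[230.6, 143.2] [0.74096897 0.08615111 0.15      ]
```

View pics/rd.png

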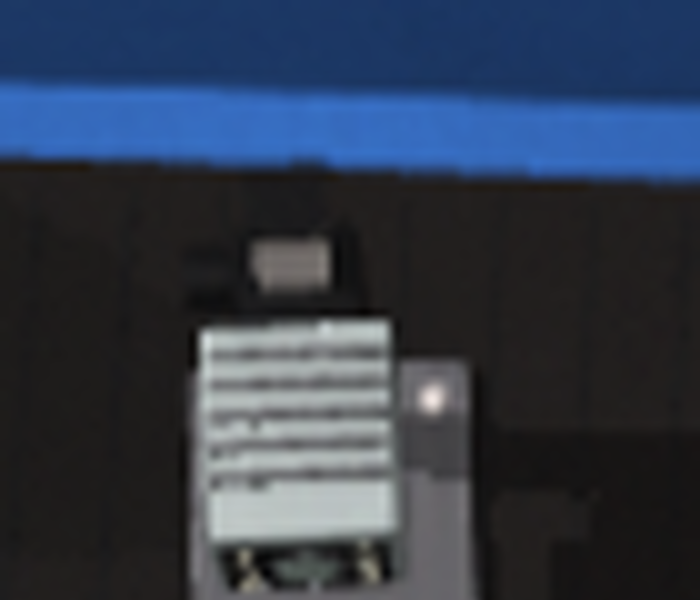

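```bash

python3 -m pendant '[[[-3.3,-1.45,1,0,0,0.12,100],[-2.8,-1.8,1,0,0,0.12,100],[-2.7,-2.2,1,0,0,0.12,100],[0,0,0.5,0,0,0.12,100],[0,0,0.5,0,0,0.12,100]]]'
python3 -m pendant '[[[0,0,0.5,0,0,0.12,100],[0,0,0.5,0,0,0.12,100],[0,0,0.5,0,0,0.12,100],[0,0,0.5,0,0,0.12,100],[0,0,0.5,0,0,0.12,100]]]'
python3 -m pendant '[[[0,0,0.5,0,0,0.12,100],[0,0,0.5,0,0,0.12,100],[0,0,0,0,0,0.12,100],[0,0,0,0,0,0.12,100],[0,0,0,0,0,0,100]]]'
python3 - <<'E'
from h import *
print(bot.get_obs()['q'].round(1))
im=bot.camera('wrist'); save('w2',im)
for t,z in [('solenoid',.01),('solenoid_code',.033),('short_solenoid',.01),('reader_window',.15)]:
    for m in bot.mark_of('wrist',t)[:2]: print(t,np.round(m['uv'],1),round(m['confidence'],2),onz('wrist',m['uv'],z).round(4))
f=lambda x,y:onz('top',(200+x/10,90+y/10),.173)[:2]
L=[f(203,335),f(210,540),f(390,325),f(398,530)]
print(np.round(L,4)); 
for i,j in((1,0),(3,2)): d=L[j]-L[i]; print(np.degrees(np.arctan2(d[1],d[0])),np.linalg.norm(d))
d=L[1]-L[3]; print(np.degrees(np.arctan2(d[1],d[0]))-90,(L[1]+L[3])/2)
E
```

```text
time: 2.7
ee_pos: [0.5095, 0.1999, 0.2331]
tcp_rot: [179.9, -0.0, 127.7]
wrist_force: [0.7, -0.1, 0.5]
opening: 0.0854
time: 3.12
ee_pos: [0.5099, 0.1984, 0.2063]
tcp_rot: [179.9, -0.1, 92.0]
wrist_force: [-0.4, -0.0, -0.7]
opening: 0.0853
time: 3.53
ee_pos: [0.5091, 0.1986, 0.1941]
tcp_rot: [-179.9, 0.0, 63.0]
wrist_force: [1.1, 0.0, 0.1]
opening: 0.0856
[ 21.3   3.9   4.8  90.9   0.  138.3]
solenoid [283.1 146.2] 0.56 [0.5467 0.2062 0.01  ]
solenoid_code [285.5 127.4] 0.59 [0.5569 0.2271 0.033 ]
short_solenoid [305.9 238.1] 0.56 [0.5245 0.0901 0.01  ]
[[0.7899 0.1164]
 [0.7296 0.1104]
 [0.795  0.0643]
 [0.7346 0.0588]]
5.653546301585921 0.06065082293978323
5.246619469837407 0.06066924190852968
5.5235381606980525 [0.73208349 0.08458957]
```

View pics/w2.png

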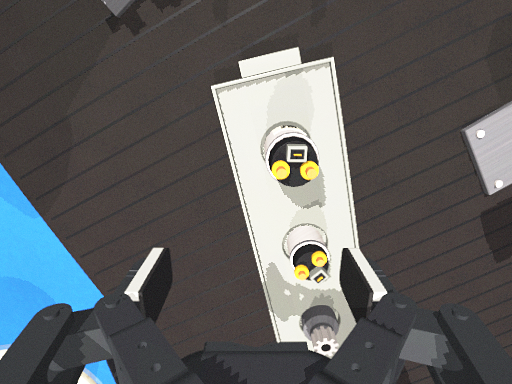

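The tall solenoid is at (292,160), with studs at (281,171) and (310,171) and the socket at (297,153). The label side faces away from the neighbouring parts. Joint 6 would hit its range at the presenting pose, so I'll grip half a turn round.

```bash
python3 - <<'E'
from h import *
a=onz('wrist',(281,170),.108);b=onz('wrist',(310,170),.108);s=onz('wrist',(297,153),.105)
m=(a+b)/2; print(a,b,s,m); d=a-b; print('y dir',np.degrees(np.arctan2(d[1],d[0])),np.linalg.norm(d[:2]))
print('socket dir',np.degrees(np.arctan2(*(s-m)[[1,0]])))
E
python3 -m pendant '[[[0,0,0,0,0,-0.12,100],[0,0,0,0,0,-0.12,100],[0,0,0,0,0,-0.12,100],[0,0,0,0,0,-0.12,100],[0,0,0,0,0,-0.12,100]]]'
python3 -m pendant '[[[0,0,0,0,0,-0.12,100],[0,0,0,0,0,-0.12,100],[0,0,0,0,0,-0.12,100],[0,0,0,0,0,-0.12,100],[0,0,0,0,0,-0.12,100]]]'
python3 -m pendant '[[[0,0,0,0,0,-0.12,100],[0,0,0,0,0,-0.12,100],[0,0,0,0,0,-0.12,100],[0,0,0,0,0,-0.12,100],[0,0,0,0,0,-0.12,100]]]'
python3 -m pendant '[[[0,0,0,0,0,-0.12,100],[0,0,0,0,0,-0.12,100],[0,0,0,0,0,-0.12,100],[0,0,0,0,0,-0.12,100],[0,0,0,0,0,-0.12,100]]]'
python3 -m pendant '[[[0,0,0,0,0,-0.12,100],[0,0,0,0,0,-0.12,100],[0,0,0,0,0,-0.12,100],[0,0,0,0,0,-0.12,100],[0,0,0,0,0,-0.12,100]]]'
```

```text
[0.53676271 0.20905059 0.108     ] [0.5575549  0.19873776 0.108     ] [0.55392734 0.21522076 0.105     ] [0.5471588  0.20389418 0.108     ]
y dir 153.6188164444095 0.02320925216623074
socket dir 59.138342495004196
time: 4.2
ee_pos: [0.5095, 0.1987, 0.195]
tcp_rot: [180.0, -0.0, 99.3]
wrist_force: [1.0, -0.1, -0.7]
opening: 0.0851
time: 4.62
ee_pos: [0.5097, 0.1988, 0.1956]
tcp_rot: [179.9, 0.0, 135.1]
wrist_force: [-0.2, -0.3, -0.7]
opening: 0.0856
time: 5.03
ee_pos: [0.51, 0.1989, 0.1961]
tcp_rot: [179.9, 0.1, 170.9]
wrist_force: [-0.5, 0.4, -0.3]
opening: 0.0852
time: 5.45
ee_pos: [0.5102, 0.199, 0.1967]
tcp_rot: [180.0, 0.2, -153.3]
wrist_force: [0.4, -0.5, -0.4]
opening: 0.0851
time: 5.87
ee_pos: [0.5104, 0.1991, 0.1972]
tcp_rot: [-179.9, 0.2, -117.5]
wrist_force: [0.5, 0.2, 0.0]
opening: 0.0853
```

```bash

python3 -m pendant '[[[-1.2,-1.5,0.5,0,0,0,100],[-1.2,-1.5,0.5,0,0,0,100],[0,0,0,0,0,0,100],[0,0,0,0,0,0,100]]]'
python3 - <<'E'
from h import *
im=bot.camera('wrist'); save('w3',im)
print(T_tool().round(4)[:3,3])
for t,z in [('solenoid',.01),('solenoid_code',.033)]:
    for m in bot.mark_of('wrist',t)[:1]: print(t,np.round(m['uv'],1),round(m['confidence'],2),onz('wrist',m['uv'],z).round(4))
m=bot.masks_of('wrist','solenoid')[:1]
for k in m: print(k['extent'],k['confidence'])
E
```

```text
time: 6.2
ee_pos: [0.5493, 0.2071, 0.1883]
tcp_rot: [-179.8, 0.3, -116.5]
wrist_force: [-0.1, -0.4, 0.1]
opening: 0.0853
[0.5492 0.2071 0.1881]
solenoid [253.8 165.7] 0.55 [0.5494 0.2036 0.01  ]
[227.8, 144.4, 285.7, 216.1] 0.8
```

View pics/w3.png

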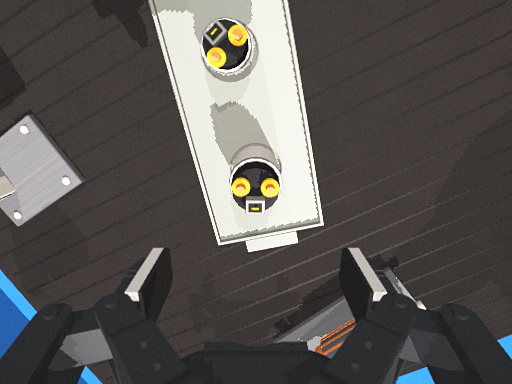

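The tall solenoid is now between the fingers. Its studs are at (241,187) and (270,187), level with the jaw axis, and its socket is at (256,207).

```bash
python3 - <<'E'
from h import *
a=onz('wrist',(241,186.5),.108);b=onz('wrist',(270,186.5),.108);s=onz('wrist',(256,206),.105)
m=(a+b)/2; d=b-a; print(a,b,'ydir',np.degrees(np.arctan2(d[1],d[0])),'sock',np.degrees(np.arctan2(*(s-m)[[1,0]])))
T=T_tool(); print('mid',m,'in tool cm',(np.linalg.inv(T)@np.r_[m,1]*100).round(2))
n=onz('wrist',(253.8,165.7),.01); print('base in tool',(np.linalg.inv(T)@np.r_[n,1]*100).round(2))
E
```

```text
[0.55421392 0.19288009 0.108     ] [0.53362205 0.20309729 0.108     ] ydir 153.61045574999633 sock 64.79993471086684
mid [0.54391799 0.19798869 0.108     ] in tool cm [1.07e+00 6.00e-02 8.07e+00 1.00e+02]
base in tool [  0.37  -0.13  17.88 100.  ]
```

```bash

python3 -m pendant '[[[0.3,0,3,0,0,0,100],[0.3,0,3,0,0,0,100],[0,0,3,0,0,0,100],[0,0,1.5,0,0,0,100],[0,0,0,0,0,0,100]]]'
python3 - <<'E'
from h import *
im=bot.camera('wrist'); save('w4',im)
print(T_tool().round(4)[:3,3])
for t in ['solenoid']:
    for m in bot.mark_of('wrist',t)[:1]: n=onz('wrist',m['uv'],.01);print(t,np.round(m['uv'],1),round(m['confidence'],2),n.round(4),(np.linalg.inv(T_tool())@np.r_[n,1]*100).round(2))
E
```

```text
time: 6.82
ee_pos: [0.5463, 0.2023, 0.0845]
tcp_rot: [-179.4, 0.7, -116.4]
wrist_force: [0.1, 0.1, 0.2]
opening: 0.0855
[0.5466 0.2024 0.0858]
solenoid [254.5 204.6] 0.66 [0.5504 0.2063 0.01  ] [-3.40e-01 -2.00e-02  7.76e+00  1.00e+02]
```

View pics/w4.png

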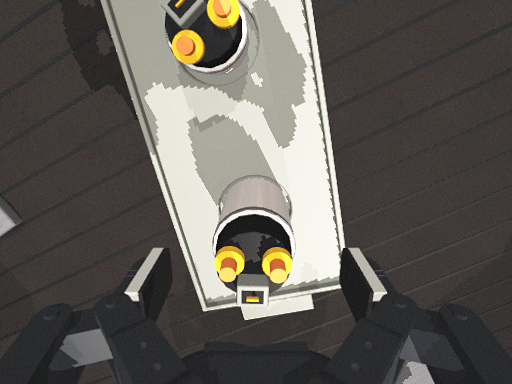

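The solenoid is centred at column 254 between the fingers at columns 150 and 360. The tool has tilted by about 0.9°, so I'll level it before gripping.

```bash
cat >> h.py <<'E'
def turn(yaw):
    T=T_tool(); return (R.from_matrix(T[:3,:3]).inv()*R.from_euler('xyz',[180,0,yaw],degrees=True)).as_rotvec().round(4)
E
python3 - <<'E'
from h import *
T=T_tool(); i=np.linalg.inv(T)
for v in (255,260): 
    m=(onz('wrist',(228.5,v),.108)+onz('wrist',(278,v),.108))/2; print(m,(i@np.r_[m,1]*100).round(2))
m=onz('wrist',(254,251),.076); print(m,(i@np.r_[m,1]*100).round(2))
print(turn(-116.4),T[:3,3])
E
```

```text
[0.5433438  0.19407012 0.108     ] [ 9.30e-01 -4.00e-02 -2.05e+00  1.00e+02]
[0.54456677 0.19651873 0.108     ] [ 6.50e-01 -4.00e-02 -2.05e+00  1.00e+02]
[0.55107268 0.20917326 0.076     ] [-7.20e-01 -2.00e-02  1.17e+00  1.00e+02]
[-0.0117  0.0138 -0.0004] [0.54746967 0.20269531 0.08757912]
```

```bash

python3 -m pendant '[[[-0.1,0,1.4,-0.012,0.014,0,100],[0,0,1.4,0,0,0,100],[0,0,0.8,0,0,0,100],[0,0,0,0,0,0,100]]]'
python3 -c "
from h import *
print(turn(-116.4),T_tool()[:3,3])"
```

```text
time: 7.25
ee_pos: [0.5512, 0.2052, 0.0559]
tcp_rot: [-179.7, 0.3, -116.4]
wrist_force: [-0.0, 0.1, -0.4]
opening: 0.0854
[-0.0046  0.0048  0.    ] [0.55120449 0.20517929 0.0559311 ]
```

```bash

python3 -m pendant '[[[0,0.2,0.8,-0.005,0.005,0,100],[0,0,0.5,0,0,0,100],[0,0,0,0,0,0,100],[0,0,0,0,0,0,100]]]'
python3 -c "
from h import *
print(turn(-116.4),T_tool()[:3,3])
save('w5',bot.camera('wrist'))"
```

```text
time: 7.58
ee_pos: [0.5503, 0.2067, 0.0434]
tcp_rot: [-180.0, 0.0, -116.4]
wrist_force: [-0.6, -0.6, -0.1]
opening: 0.0853
[-0.0002  0.0005  0.0002] [0.55028178 0.20671136 0.04344077]
```

View pics/w5.png

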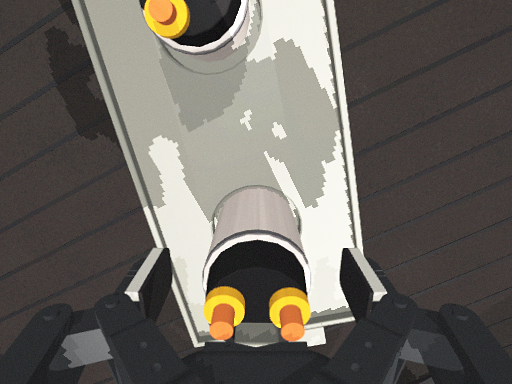

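The solenoid is centred between the pads, with stud tops at (222,331) and (292,331). Closing now.

```bash
python3 -c "
from h import *
m=(onz('wrist',(222,331),.108)+onz('wrist',(292,331),.108))/2; print((np.linalg.inv(T_tool())@np.r_[m,1]*100).round(2))"
python3 -m pendant '[[[0,0,0,0,0,0,40],[0,0,0,0,0,0,40],[0,0,0,0,0,0,40],[0,0,0,0,0,0,40],[0,0,0,0,0,0,40]]]' 60
python3 -m pendant '[[[0,0,0,0,0,0,40],[0,0,0,0,0,0,40],[0,0,0,0,0,0,40],[0,0,0,0,0,0,40],[0,0,0,0,0,0,40]]]'
```

```text
[  0.62   0.12  -6.45 100.  ]
time: 8.05
ee_pos: [0.5507, 0.207, 0.045]
tcp_rot: [-179.9, 0.1, -116.4]
wrist_force: [-0.2, 0.3, -4.4]
opening: 0.0465
time: 8.47
ee_pos: [0.5507, 0.207, 0.0449]
tcp_rot: [-179.9, 0.1, -116.4]
wrist_force: [0.4, -0.7, -0.0]
opening: 0.0463
```

```bash

python3 -m pendant '[[[0,0,-1,0,0,0,40],[0,0,-1.5,0,0,0,40],[0,0,-2,0,0,0,40],[0,0,-2,0,0,0,40],[0,0,-2,0,0,0,40]]]'
python3 -m pendant '[[[0,0,-2,0,0,0,40],[0,0,-1,0,0,0,40],[0,0,-0.5,0,0,0,40],[0,0,0,0,0,0,40],[0,0,0,0,0,0,40]]]'
python3 - <<'E'
from h import *
im=bot.camera('wrist'); save('w6',im)
T=T_tool(); i=np.linalg.inv(T); print(turn(-116.4),T[:3,3])
for c in ('scene','top'):
  bot.camera(c)
  for t in ['solenoid','solenoid_code','reader_window']: print(c,t,[(np.round(m['uv'],1),round(m['confidence'],2)) for m in bot.mark_of(c,t)[:2]])
E
```

```text
time: 8.88
ee_pos: [0.5467, 0.2052, 0.1275]
tcp_rot: [179.6, -0.5, -116.4]
wrist_force: [-0.2, -0.4, -2.8]
opening: 0.0463
time: 9.3
ee_pos: [0.5478, 0.2054, 0.1689]
tcp_rot: [179.7, -0.3, -116.4]
wrist_force: [-0.1, 0.6, -4.5]
opening: 0.0466
[ 0.005  -0.0054 -0.0001] [0.54770226 0.20541218 0.16867004]
scene solenoid []
scene solenoid_code []
scene reader_window []
top solenoid [(array([187.6, 208.1]), 0.52)]
top solenoid_code []
top reader_window [(array([230.7, 141.8]), 0.82)]
```

View pics/w6.png

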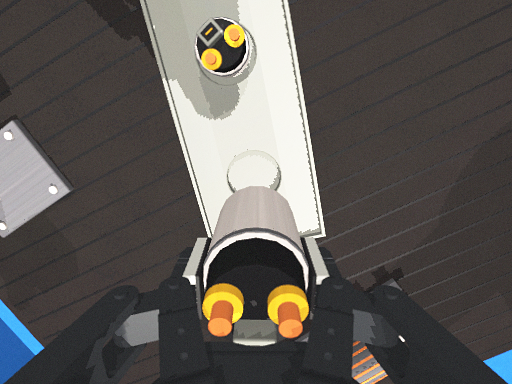

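```bash
python3 - <<'E'
from h import *
T=T_tool()
for dx in (-.003,0,.003,.006):
  # solenoid frame in tool: label dir = -tool x ; z_up = -tool z ; underside at tool z=+.035
  f=lambda x,y,z:(T@np.r_[dx-x,y,.035-z,1])[:3]
  P=[f(0,.012,.098),f(0,-.012,.098),f(-.024,0,.066),f(-.024,0,0),f(0,.024,.066),f(0,-.024,.066),f(-.022,0,.084)]
  print(dx,proj('wrist',P,T).round(0).tolist())
im=cv2.imread('pics/w6.png'); save('c6',cv2.resize(im[170:384,160:350],None,fx=2.7,fy=2.7,interpolation=cv2.INTER_CUBIC)[:,:,::-1])
E
```

```text
-0.003 [[287.0, 348.0], [219.0, 348.0], [254.0, 244.0], [254.0, 193.0], [307.0, 291.0], [201.0, 291.0], [254.0, 272.0]]
0 [[288.0, 342.0], [219.0, 341.0], [254.0, 237.0], [254.0, 189.0], [307.0, 285.0], [201.0, 285.0], [254.0, 265.0]]
0.003 [[288.0, 335.0], [219.0, 335.0], [254.0, 231.0], [254.0, 184.0], [308.0, 280.0], [200.0, 279.0], [254.0, 258.0]]
0.006 [[288.0, 328.0], [218.0, 328.0], [254.0, 225.0], [254.0, 180.0], [308.0, 274.0], [200.0, 274.0], [254.0, 251.0]]
```

View pics/c6.png

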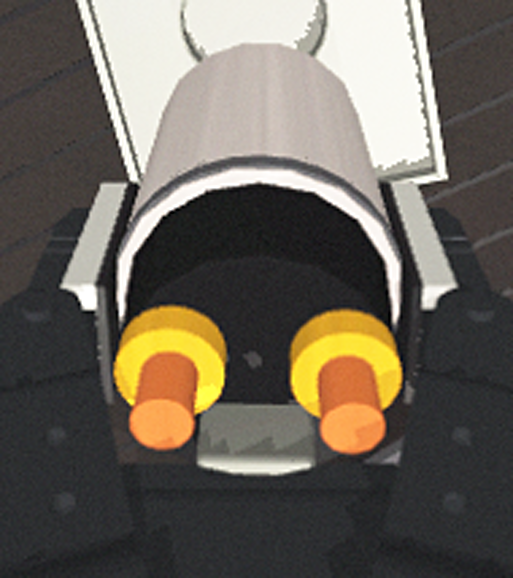

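The part is held evenly, with stud tops at (220,327) and (290,328) and the label side facing −tool x. The part sits about 4 mm along tool x. Next I carry it in front of the reader and turn it.

```bash

python3 -m pendant '[[[0.8,-1.3,0,0,0,0,40],[1.2,-2,0,0,0,0,40],[1.2,-2,0,0,0,0,40],[1.2,-2,0,0,0,0,40],[1.2,-2,0,0,0,0,40]]]'
python3 -m pendant '[[[1.2,-2,0,0,0,0,40],[0.8,-1.3,0,0,0,0,40],[0.4,-0.7,0,0,0,0.06,40],[0,0,0,0,0,0.1,40],[0,0,0,0,0,0.1,40]]]'
python3 -m pendant '[[[0,0,0,0,0,0.1,40],[0,0,0,0,0,0.1,40],[0,0,0,0,0,0.1,40],[0,0,0,0,0,0.1,40],[0,0,0,0,0,0.1,40]]]'
python3 -m pendant '[[[0,0,0,0,0,0.1,40],[0,0,0,0,0,0.07,40],[0,0,0,0,0,0,40],[0,0,0,0,0,0,40]]]'
cat > d.py <<'E'
from h import *
T=T_tool(); print(turn(-174.5),T[:3,3].round(4),'move cm',((np.linalg.inv(T)@np.r_[.6315,.0748,.162,1])[:3]*100).round(2))
E
python3 d.py
```

```text
time: 10.17
ee_pos: [0.6061, 0.115, 0.1688]
tcp_rot: [179.7, -0.2, -116.0]
wrist_force: [0.3, 0.0, -3.3]
opening: 0.0467
time: 10.58
ee_pos: [0.6348, 0.0691, 0.1671]
tcp_rot: [179.7, -0.4, -131.5]
wrist_force: [-0.0, -0.2, -3.8]
opening: 0.0465
time: 11.0
ee_pos: [0.6348, 0.0689, 0.166]
tcp_rot: [179.9, -0.6, -161.7]
wrist_force: [0.0, 0.6, -5.4]
opening: 0.0464
time: 11.33
ee_pos: [0.6346, 0.0695, 0.1655]
tcp_rot: [180.0, -0.7, -172.1]
wrist_force: [0.2, -0.4, -4.0]
opening: 0.0465
[ 0.0001 -0.0118  0.0416] [0.6346 0.0695 0.1655] move cm [0.23 0.57 0.35]
```

```bash

python3 -m pendant '[[[0.2,0.5,0.3,0,-0.012,0.04,40],[0,0,0,0,0,0,40],[0,0,0,0,0,0,40]]]'
python3 d.py
python3 - <<'E'
from h import *
im=bot.camera('wrist'); save('w7',im); t=bot.camera('top')
c=cv2.resize(t[120:200,190:270],(384,384),interpolation=cv2.INTER_CUBIC)
w=np.hstack([im,c[:, :288]]); save('v7',w)
for cam in('wrist','top'):
  for n,z in [('reader_window',.15),('reader',.004),('solenoid',.127),('solenoid_code',.15)]:
    for m in bot.mark_of(cam,n)[:1]: print(cam,n,np.round(m['uv'],1),round(m['confidence'],2),onz(cam,m['uv'],z).round(4))
h=np.radians(5.5); c,s=np.cos(h),np.sin(h); w=np.array([.732,.0845,.15])
f=lambda x,y,z:w+[c*x-s*y,s*x+c*y,z]
for cam in('wrist','top'): print(cam,proj(cam,[f(0,.027,.023),f(0,-.027,.023),f(.064,.027,.023),f(.064,-.027,.023)]).round(0).tolist())
E
```

```text
time: 11.58
ee_pos: [0.6319, 0.0743, 0.1623]
tcp_rot: [180.0, -0.0, -174.0]
wrist_force: [0.1, 0.5, -3.5]
opening: 0.0466
[ 0.0001 -0.      0.0084] [0.6319 0.0743 0.1623] move cm [0.03 0.05 0.03]
wrist reader_window [282.8  60.1] 0.33 [0.5339 0.0772 0.15  ]
wrist [[298.0, 398.0], [213.0, 397.0], [293.0, 458.0], [217.0, 458.0]]
top [[221.0, 144.0], [240.0, 143.0], [220.0, 122.0], [239.0, 121.0]]
```

View pics/v7.png

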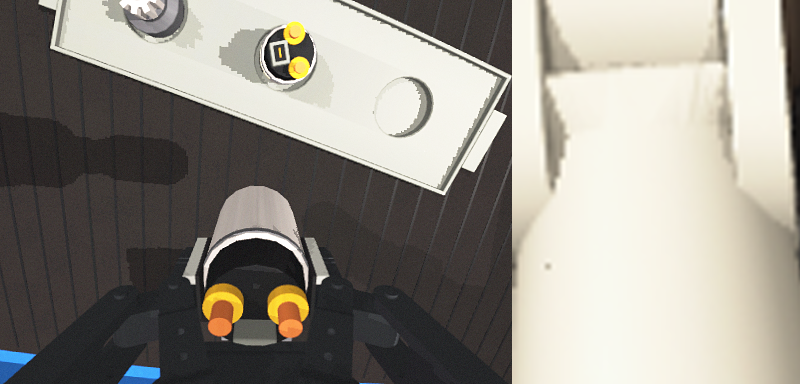

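The part sits the same in the hand as before (stud tops at (220,327) and (291,327)), so nothing has slipped. The arm hides the reader from the top camera. I'll cross-check the reader's pose with the base plate in the earlier wrist pictures, and from the scene camera.

```bash
python3 - <<'E'
from h import *
def TT(p,r):
    T=np.eye(4);T[:3,:3]=R.from_euler('xyz',r,degrees=True).as_matrix();T[:3,3]=p;return T
for n,T,pts in (('w3',TT([.5492,.2071,.1881],[-179.8,.3,-116.5]),[(28,114),(82,181),(20,224)]),
                ('w2',TT([.5091,.1986,.1941],[-179.9,0,63]),[(462,131),(487,194)]),
                ('w6',TT([.5477,.2054,.1687],[179.7,-.3,-116.4]),[(16,117),(71,188),(5,236)])):
    g=cv2.cvtColor(cv2.imread(f'pics/{n}.png'),cv2.COLOR_BGR2GRAY)
    q=cv2.cornerSubPix(g,np.float32(pts)[:,None],(5,5),(-1,-1),(20,30,.01)) if 1 else 0
    W=np.array([onz('wrist',p,.014,T)[:2] for p in q[:,0]])
    print(n,q[:,0].round(1).tolist(),W.round(4).tolist(),[(np.degrees(np.arctan2(*(W[i+1]-W[i])[::-1])).round(1),np.linalg.norm(W[i+1]-W[i]).round(4)) for i in range(len(W)-1)])
h=np.radians(5.5); c,s=np.cos(h),np.sin(h); o=np.array([.732+.031*c,.0845+.031*s])
f=lambda x,y,z:[o[0]+c*x-s*y,o[1]+s*x+c*y,z]
im=bot.camera('scene')
for n in('reader','solenoid','solenoid_code','reader_window'): print(n,[(m['uv'],m['confidence']) for m in bot.mark_of('scene',n)[:1]],[(m['extent'],m['confidence']) for m in bot.masks_of('scene',n)[:1]])
p=proj('scene',[f(-.031,0,.15)])[0]; x0,y0=(p-[38,45]).astype(int); S=5
A=cv2.resize(im[y0:y0+90,x0:x0+78],None,fx=S,fy=S,interpolation=cv2.INTER_CUBIC); B=A.copy()
def poly(P,col): 
    q=((proj('scene',P)-[x0,y0]+.5)*S).astype(np.int32); cv2.polylines(B,[q],True,col,1)
poly([f(a,b,.173) for a,b in((-.031,.027),(-.031,-.027),(.033,-.027),(.033,.027))],(255,0,0))
poly([f(.033,b,z) for b,z in((-.027,.127),(.027,.127),(.027,.173),(-.027,.173))],(255,0,0))
ax=f(-.136,0,0); 
for z in(.127,.193): poly([[ax[0]+.024*np.cos(t),ax[1]+.024*np.sin(t),z] for t in np.linspace(0,6.28,30)],(0,255,0))
save('s8',np.hstack([A,B]))
E
```

```text
Traceback (most recent call last):
cv2.error: OpenCV(4.12.0) :-1: error: (-5:Bad argument) in function 'cornerSubPix'
> Overload resolution failed:
>  - Layout of the output array corners is incompatible with cv::Mat
>  - Expected Ptr<cv::UMat> for argument 'corners'
```

```bash
python3 - <<'E'
from h import *
def TT(p,r):
    T=np.eye(4);T[:3,:3]=R.from_euler('xyz',r,degrees=True).as_matrix();T[:3,3]=p;return T
for n,T,pts in (('w3',TT([.5492,.2071,.1881],[-179.8,.3,-116.5]),[(28,114),(82,181),(20,224)]),
                ('w2',TT([.5091,.1986,.1941],[-179.9,0,63]),[(462,131),(487,194)]),
                ('w6',TT([.5477,.2054,.1687],[179.7,-.3,-116.4]),[(16,117),(71,188),(5,236)])):
    g=cv2.cvtColor(cv2.imread(f'pics/{n}.png'),cv2.COLOR_BGR2GRAY)
    q=cv2.cornerSubPix(g,np.ascontiguousarray(np.array(pts,np.float32).reshape(-1,1,2)),(5,5),(-1,-1),(3,30,.01))
    W=np.array([onz('wrist',p,.014,T)[:2] for p in q[:,0]])
    print(n,q[:,0].round(1).tolist(),W.round(4).tolist(),[(np.degrees(np.arctan2(*(W[i+1]-W[i])[::-1])).round(1),np.linalg.norm(W[i+1]-W[i]).round(4)) for i in range(len(W)-1)])
h=np.radians(5.5); c,s=np.cos(h),np.sin(h); o=np.array([.732+.031*c,.0845+.031*s])
f=lambda x,y,z:[o[0]+c*x-s*y,o[1]+s*x+c*y,z]
im=bot.camera('scene')
for n in('reader','solenoid','solenoid_code','reader_window'): print(n,[(m['uv'],m['confidence']) for m in bot.mark_of('scene',n)[:1]],[(m['extent'],m['confidence']) for m in bot.masks_of('scene',n)[:1]])
p=proj('scene',[f(-.031,0,.15)])[0]; x0,y0=(p-[38,45]).astype(int); S=5
A=cv2.resize(im[y0:y0+90,x0:x0+78],None,fx=S,fy=S,interpolation=cv2.INTER_CUBIC); B=A.copy()
def poly(P,col): 
    q=((proj('scene',P)-[x0,y0]+.5)*S).astype(np.int32); cv2.polylines(B,[q],True,col,1)
poly([f(a,b,.173) for a,b in((-.031,.027),(-.031,-.027),(.033,-.027),(.033,.027))],(255,0,0))
poly([f(.033,b,z) for b,z in((-.027,.127),(.027,.127),(.027,.173),(-.027,.173))],(255,0,0))
ax=f(-.136,0,0); 
for z in(.127,.193): poly([[ax[0]+.024*np.cos(t),ax[1]+.024*np.sin(t),z] for t in np.linspace(0,6.28,30)],(0,255,0))
save('s8',np.hstack([A,B]))
E
```

```text
w3 [[27.100000381469727, 114.30000305175781], [81.69999694824219, 181.89999389648438], [17.600000381469727, 226.39999389648438]] [[0.7418, 0.0429], [0.7336, 0.1318], [0.8421, 0.1413]] [(np.float64(95.3), np.float64(0.0893)), (np.float64(5.0), np.float64(0.109))]
w2 [[463.6000061035156, 128.6999969482422], [489.29998779296875, 195.0]] [[0.7334, 0.1361], [0.7423, 0.0449]] [(np.float64(-84.4), np.float64(0.0916))]
w6 [[11.5, 119.69999694824219], [69.80000305175781, 190.89999389648438], [3.200000047683716, 237.1999969482422]] [[0.7418, 0.043], [0.7335, 0.1318], [0.8409, 0.1415]] [(np.float64(95.4), np.float64(0.0892)), (np.float64(5.1), np.float64(0.1079))]
reader [] []
solenoid [] []
solenoid_code [] []
reader_window [] []
```

View pics/s8.png

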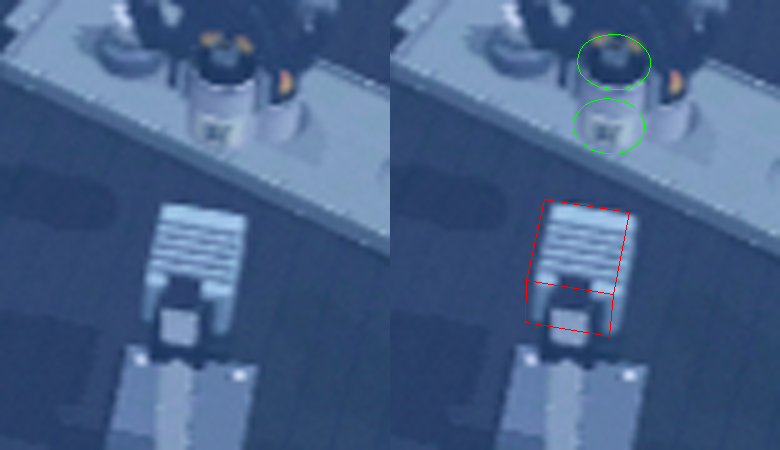

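The scene crop shows the label and code facing the reader from (217,130), with the housing at (195,260). The housing lies about 7 display pixels to the right of my model and slightly lower. The plate corners agree: about 4 mm further in +y, heading 5.3°. I'll correct by about 4–5 mm.

```bash

python3 -m pendant '[[[-0.3,0.45,0.03,0,0,0.012,40],[0,0,0,0,0,0,40],[0,0,0,0,0,0,40],[0,0,0,0,0,0,40]]]'
sed -i 's/-174.5/-174.7/;s/.6315,.0748/.6344,.0790/' d.py; python3 d.py
```

```text
time: 12.87
ee_pos: [0.6348, 0.0797, 0.1619]
tcp_rot: [180.0, 0.0, -175.0]
wrist_force: [0.4, -0.0, -4.1]
opening: 0.0465
[ 0.0003  0.0003 -0.0045] [0.6348 0.0797 0.1619] move cm [ 0.05 -0.07 -0.01]
```

```bash

python3 -m pendant '[[[0,0,0,0,0,0,40],[0,0,0,0,0,0,40],[0,0,0,0,0,0,40]]]'
python3 -c "
from h import *
o=bot.get_obs(); print(o['qd'].round(2),o['ee_pos'],o['opening'])
bot.job_done()"
```

```text
time: 13.12
ee_pos: [0.6348, 0.0798, 0.1618]
tcp_rot: [180.0, 0.0, -174.9]
wrist_force: [-0.4, -0.5, -4.0]
opening: 0.0461
[-0.03 -0.09  0.02  0.09 -0.03 -0.06] [0.63478064 0.07983982 0.16176445] 0.0461372628124085
the job is handed in; nothing more can be done
```

I took the tall solenoid from its pocket, gripping the bare steel above the label with the jaws at right angles to it. It is now held upright in front of the reader, and I handed the job in at 13.1 s.

**Final pose:** the tool is level and the joints are still. The grip is steady at 46 mm opening, and the wrist carries about 4 N, which matches the part's weight. By calculation the code is about 8 cm from the window, at its height of 0.150 m, and turned to the reader's heading (about 5°).

**Label and other parts:** the scene picture, taken before a last correction of about 6 mm, showed the label facing the reader with no finger on it. The short solenoid and the pinion were still in their pockets in the last wrist view. I did not check the armature or the end shield again.

**Checks that disagreed or failed:**
- **Reader position:** the first top-camera estimate was 3–5 mm off from the base-plate corners and the scene view. The last correction follows the latter two.
- **Part in the hand:** picture points put the part 2 to 6 mm along the jaws' width, and I used 4 mm. A tilt of 1–2° can't be ruled out.
- **Networks:** they found nothing in the scene pictures, and I took no picture after the last correction.

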